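Seat the round blank and switch the hold-down vacuum to full

TASK

Get the round blank ready for routing: push the yellow disc that lies on the aluminium hold-down plate along the plate until it rests against both rails of the V stop, and only then slide the lever of the vacuum valve past its first detent (half vacuum) and on to its second stop (full vacuum), as far as it goes, and leave it there. Do it all by pushing with the fingers: the disc must not be lifted off the plate. Leave everything else on the bench where it is.

Things in the scene. Friction and masses are not known exactly. Their poses are not given: they have to be found in the camera images.
- plate: Aluminium hold-down plate fixed to the bench, 240 (x) x 200 (y) x 18 mm thick. Origin at the centre of its underside, z up. At its +x end stand two steel rails, 12 mm high, 10 mm thick and 105 mm long, at 60 degrees to each other: a V that opens toward the plate's -x. The inner faces of the rails meet 112 mm from the plate's centre along +x. The bench top is at z = 0. The plate stands to the left or to the right of the valve.
- v_seat (a point): The point where the centre of the disc comes to lie when the disc touches both rails: on the plate's centre line, 36 mm from its centre along +x, 30 mm above the bench. Axes as the plate's.
- blank_center (a point): Centre of the yellow polythene disc on the plate (the blank): diameter 76 mm, 24 mm thick, lying flat, about 105 g, slippery on the plate and the rails. It starts 65 to 100 mm from its seat, on the plate's open -x side. Its centre is 12 mm above the plate's top.
- valve: Vacuum valve, a grey box fixed to the bench, 165 mm long (x), 80 mm wide (y), top 50 mm above the bench. Origin at bench height under the middle of the slot in its top. A round pressure gauge (40 mm across, 11 mm high) sits on the top at its +x end. The lever slides along the slot, along the valve's x, toward the gauge.
- lever_head (a point): Centre of the black head of the valve's lever: a block 18 mm (x, along the slot) x 36 mm (y) x 32 mm tall, from 68 to 100 mm above the bench, on a thin steel stem. Axes as the valve's. It stands 35 mm to the -x side of the slot's middle when the lever is off, and 35 mm to the +x side at the second stop.
- vac_lever (a joint): How far the lever has slid from off toward the gauge, in m: 0 off, 0.035 first detent (a sprung notch: about 4 to 10 N to push into it and again to leave it), 0.070 second stop (a hard end stop, with one more sprung ridge of about 4 to 10 N just before it). Friction about 1.5 N; it stays where it is left. It starts between 0 and 0.008.
- collet: Bystander: steel collet, 26 mm across, 36 mm tall, standing on the plate's corner at +x +y, outside the V. Origin at the centre of its underside.
- spare_low: Bystander: the lower of two spare yellow discs stacked on the bench at the back; each 76 mm across, 24 mm thick. Origin at the centre of its underside.
- spare_high: Bystander: the upper disc of that stack. Origin at the centre of its underside.
- screwdriver: Bystander: screwdriver 210 mm long lying on the bench at the left. Origin at its middle, on the bench; its x axis points to the tip.
- tape: Bystander: roll of paper tape, 96 mm across, 25 mm high, lying at the right. Origin at the centre of its underside.
- wrench: Bystander: spanner 130 mm long, 8 mm thick, lying across in front of the plate and the valve, on the robot's side. Origin at its middle, on the bench.
- bit_rack: Bystander: yellow rack of router bits, 60 x 130 mm, 60 mm tall, at the back. Origin at the centre of its underside.
Things that resemble listed ones, but are neither listed nor needed, are in the scene too. What is shaped like the part that bears blank_center but purple is not meant.

How it is judged (in metres and radians):
On the way, in this order (a step that is already met when the one before it is completed fails the run):
1. the disc rests against both rails of the V stop while the lever is still off (short of its first detent) (horizontal distance between blank_center and v_seat below 0.004 m and angle between blank_center's own z axis and vertical below 0.06 rad and value of joint vac_lever below 0.02 m), for 0.2 s.
2. the lever has been slid past the first detent to the second stop (value of joint vac_lever above 0.066 m), for 0.2 s.
At the end, for the whole second after the job is handed in: The disc lies flat on the plate against both rails (centre within 4 mm of its seat), and the lever rests at the second stop (within 4 mm of the end of its 70 mm travel) (horizontal distance between blank_center and v_seat below 0.004 m and angle between blank_center's own z axis and vertical below 0.06 rad and z of blank_center in the frame of plate below 0.034 m and value of joint vac_lever above 0.066 m and velocity of joint vac_lever between -0.005 and 0.005 m/s); the robot touches nothing.
It fails at once if the disc is lifted or tipped off the plate (centre more than 8 mm above where it lies) (z of blank_center in the frame of plate above 0.038 m).
It fails at once if the lever is pushed into its first detent or further while the disc is not against the rails (more than 8 mm from its seat) (value of joint vac_lever above 0.03 m and horizontal distance between blank_center and v_seat above 0.008 m).
It fails at once if a bystander (collet, spare disc, screwdriver, tape, spanner or bit rack) is moved by more than 20 mm (distance of any of collet, spare_low, spare_high, screwdriver, tape, wrench, bit_rack from where it was at the start of the episode above 0.02 m).
It also fails if it takes over 61 s, if anything falls off the work surface, if the arm or the gripper's body presses on something with over 40 N, if the wrist force passes 120 N, or if a joint passes its speed limit or range.

ROBOT

A 6-joint arm with a two-finger parallel gripper is mounted at the origin on the work surface. World frame = base frame: x ahead of the robot, y to its left, z up, the work surface at z = 0. Lengths are in mm, angles in rad, forces in N, time in s.
With the tool pointing down it reaches from about 275 to 850 mm from the base axis. Payload 19 kg.
Tool frame: the origin (TCP) lies at the very end of the fingers, on their centre line; the grasp point (between the pads) lies 19 mm behind it (arm.grasp_offset is the distance from the TCP to the grasp point, in mm); z points along the fingers, y is the direction in which the jaws open and shut (so a half turn about z gives the same grasp; the last joint's range is limited). The gripper opens to 85 mm and grips with 20 to 120 N. Pads are 22 mm wide; open, the fingers measure 114 mm over their backs; the gripper's body (76 mm by 85 mm) begins 54 mm behind the grasp point. The pads swing forward as they close: fully open they stand 13 mm farther back than shut.
Start: joints at [1.166, 0.15, 1.437, -0, 1.554, -0.134], TCP at [153.819, 554.013, 231.267] pointing down, gripper open.
Joint ranges: [-2.8, 2.8], [-0.68, 2.1], [0.12, 2.68], [-1.39, 4.53], [0.16, 2.79], [-2.81, 2.81]. Speed limits (rad/s): [1.89, 1.89, 2.22, 3.01, 3.01, 3.01].

INTERFACE

Orientations are given as a rotation vector (axis times angle).
In Python, from station import state, cams, arm, nets gives the robot as it stands.
- The arm moves only by the shell command python3 -m handwheel 'ROWS'. ROWS is JSON, a list of rows, each a list of 3 entries, a list of its own where there are three numbers: the turn, a rotation vector about the tool's x, y, z in rad, then the shift along the tool's x, y, z in cm, then the gripper's target within -1 to 1 (shut at 1, half-way at 0, fully open at -1). A call has 1 to 5 rows; each row shifts and turns the pose as measured when the row begins, along the tool's axes as they then stand; what a row does not reach is not made up. A row lasts 1/12 s, in which the tool goes at most 41.7 mm and 7.16 degrees, less where a joint would pass 70% of its speed; a pose out of reach is approached as far as the arm can. A call is refused whole if a number of a shift passes 4.17 or a number of a turn 0.125, either way. A call with a gripper value outside its range is refused whole. The fingers move at their own pace and stop on an object; the grip force is fixed at half the most. Time passes only in rows, so rows that do not move let the fingers close. It gives the time, the measured TCP pose, the force and the opening at its end, in the units of the state.
- state(): the state, without advancing time (a new reading comes with each control period).
- cams.capture(name): name is "scene" or "side" or "wrist"; returns a dict with "pixels" (384x512x3 uint8, blue, green, red), "vfov" (degrees; the focal length in pixels is half the picture's height over the tangent of half this angle, whatever the lens; pixels are square), "cx", "cy" (the principal point, pixels), "rvec" (rotation vector, rad) and "tvec" (3), from world to camera coordinates, as OpenCV has them; the wrist camera has in their place "T_tool_cam" (4x4, takes a point from camera to tool coordinates, whose origin is the TCP and whose axes are the flange's). Camera axes: x right, y down, z forward; pixel columns grow to the right and rows downward; lengths in mm; the calibration is good to about 2 mm. A picture is of the moment at which its call begins: read the wrist's pose just before it. There is no depth.
- arm.job_done(): hands the job in, once; it reports no verdict.
Trained networks look in a picture, given as the dict that the camera call returned (one of the last four; its "shot" number tells which), for a name from the list of things; names that differ only in an ending like _2 or _b are one class to them, and where a whole thing is asked for, a point or a joint stands for the part that bears it (a point fixed in the world has none). Each returns a list of dicts, best first, with "score" (0 to 1); they miss things now and then, are a little off and sometimes report something else, mostly with a low value. They report only what shows in the picture. A call takes as long as a camera call. They do not tell look-alikes from the thing itself.
- nets.look_for(label, picture): "point" ([column, row] in pixels, amid what is visible of it).
The state is a dict: "t": time; "q": joint angles; "joint_velocities": joint speeds; "effort": joint torques, N m; "eef_pos": TCP position; "tcp_rot": TCP orientation; "force": force on the tool from outside, world axes, zero at the start; "ft_torque": the same for the moment, N m; "width": finger opening in mm.
Only numpy, scipy, OpenCV 4.12 (cv2) and the standard library are available. Lean on these libraries where they do the work, as an engineer would, in place of code of your own. Each camera call takes 0.05 s, during which the arm holds its last target.

## Working session

There is one attempt and no reset: what is moved stays moved. The work goes in short steps, Python scripts to look and compute and a shell command to move; the robot and the scene stay as the last step left them, time stands still between calls to the robot, and variables do not carry over. Pictures are saved under pics/ and viewed, and the job is handed in when it is done.

```bash
ls; mkdir -p pics
cat > h.py <<'E'
import numpy as np, cv2
from station import state, cams, arm, nets
from scipy.spatial.transform import Rotation as R
def K(c):
    f=c["pixels"].shape[0]/2/np.tan(np.radians(c["vfov"])/2)
    return np.array([[f,0,c["cx"]],[0,f,c["cy"]],[0,0,1]])
def ext(c,st=None):
    if "rvec" in c: return cv2.Rodrigues(np.array(c["rvec"],float))[0],np.array(c["tvec"],float).ravel()
    T=np.eye(4);T[:3,:3]=R.from_rotvec(st["tcp_rot"]).as_matrix();T[:3,3]=st["eef_pos"]
    W=T@np.array(c["T_tool_cam"]); I=np.linalg.inv(W); return I[:3,:3],I[:3,3]
def ray(c,p,z,st=None):
    Rm,t=ext(c,st); d=Rm.T@np.linalg.inv(K(c))@np.array([p[0],p[1],1.]); o=-Rm.T@t
    return o+d*(z-o[2])/d[2]
def proj(c,P,st=None):
    Rm,t=ext(c,st); q=(K(c)@(Rm@np.atleast_2d(P).T+t[:,None])).T
    return q[:,:2]/q[:,2:]
E
cat > a.py <<'E'
from h import *
s=state();print(s)
for n in ["scene","side","wrist"]:
    c=cams.capture(n); cv2.imwrite(f"pics/{n}0.png",c["pixels"]); print(n,{k:v for k,v in c.items() if k!="pixels"})
    for l in ["plate","blank_center","valve","lever_head","collet","wrench"]:
        print(l,[(np.round(d["point"]).tolist(),round(d["score"],2)) for d in nets.look_for(l,c)[:4]])
E
python3 a.py
```

```text
pics
{'t': 0.0, 'q': array([ 1.16598564e+00,  1.50986501e-01,  1.43802582e+00, -6.89498134e-05,
        1.55378850e+00, -1.34026867e-01]), 'joint_velocities': array([ 1.79588315e-04,  4.03540825e-04, -1.15382142e-03, -1.26924108e-03,
        9.06819635e-05,  1.74001124e-03]), 'effort': array([ 5.28903493e-04, -7.13042307e+01, -5.70878720e+01, -7.14448038e-05,
        8.67918745e-03, -5.41272141e-05]), 'eef_pos': array([153.76304177, 553.80504738, 230.67776485]), 'tcp_rot': array([-4.24011521e-01, -3.11258931e+00,  1.85799920e-03]), 'force': array([-0.71170516,  0.33051515,  0.90077758]), 'ft_torque': array([ 0.05404709, -0.00622001, -0.03898633]), 'width': 86.02174390895817}
scene {'vfov': 48.08758864266156, 'cx': 262.75875001443035, 'cy': 185.7658807978565, 'rvec': array([ 1.58895667,  1.59460084, -0.89748691]), 'tvec': array([ -13.55549903, -188.34891188, 1689.61128717]), 'shot': 1}
plate [([191.0, 230.0], 0.78)]
blank_center [([192.0, 210.0], 0.86), ([262.0, 217.0], 0.78), ([170.0, 175.0], 0.66), ([204.0, 179.0], 0.57)]
valve [([319.0, 224.0], 0.93), ([309.0, 193.0], 0.18)]
lever_
[... 357 characters left out ...]
89.0, 236.0], 0.92), ([252.0, 311.0], 0.83), ([236.0, 268.0], 0.79), ([247.0, 206.0], 0.79)]
valve [([221.0, 177.0], 0.55)]
lever_head [([215.0, 172.0], 0.73)]
collet []
wrench []
wrist {'vfov': 68.82208281661094, 'cx': 259.82863262726767, 'cy': 188.43626147325327, 'T_tool_cam': array([[ 2.86538298e-04, -9.64005187e-01, -2.65883279e-01,
         6.72757168e+01],
       [ 9.99999931e-01,  3.38549719e-04, -1.49785300e-04,
        -4.22755214e-01],
       [ 2.34408515e-04, -2.65883218e-01,  9.64005218e-01,
        -1.42352813e+02],
       [ 0.00000000e+00,  0.00000000e+00,  0.00000000e+00,
         1.00000000e+00]]), 'shot': 3}
plate []
blank_center []
valve []
lever_head []
collet []
wrench []
```

```bash
python3 -c "
import cv2
for n in ['scene','side']:
    i=cv2.imread(f'pics/{n}0.png'); cv2.imwrite(f'pics/{n}0b.png',cv2.resize(i,(768,576)))
i=cv2.imread('pics/scene0.png')[140:300,120:400];cv2.imwrite('pics/crop0.png',cv2.resize(i,(800,457),interpolation=3))
i=cv2.imread('pics/side0.png')[110:345,150:450];cv2.imwrite('pics/crop1.png',cv2.resize(i,(750,588),interpolation=3))
"
```

```text
(no output)
```

View pics/scene0b.png

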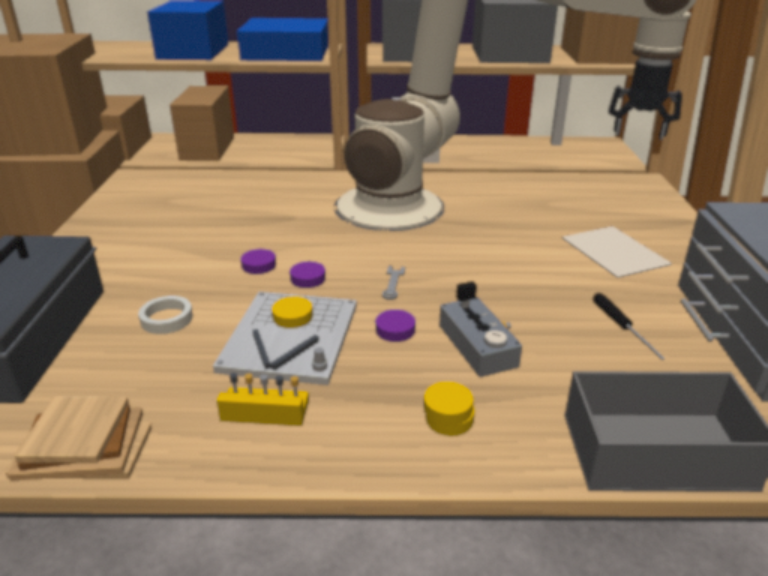

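View pics/crop0.png

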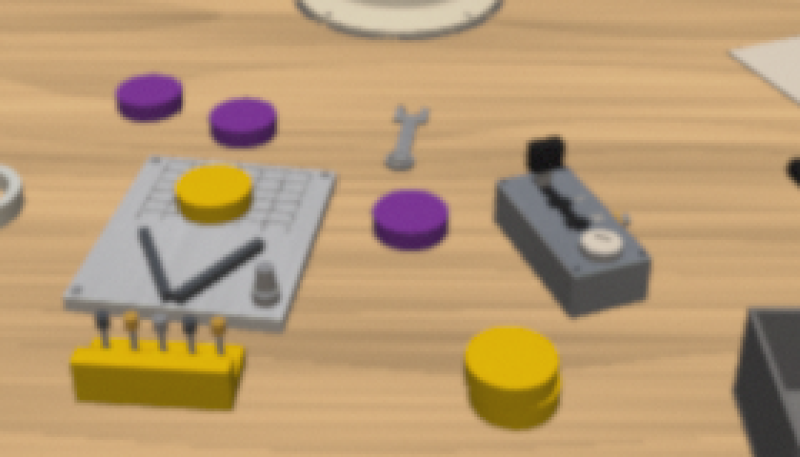

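View pics/crop1.png

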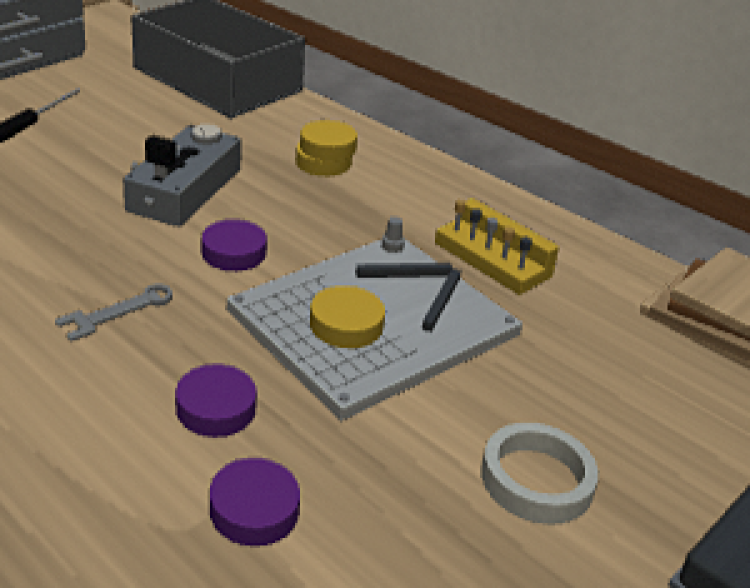

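The scene view shows these discs:
- The yellow disc on the plate, at about (194,208). This is the target.
- The yellow spare stack, at about (298,272).
- Purple look-alikes at (172,174), (205,182) and (263,216).

In the plate crop, the target is the yellow disc on the gridded end. The lever head is at about (311,194). The V opens toward the robot.

```bash
cat > b.py <<'E'
from h import *
from scipy.optimize import least_squares
cs=[cams.capture("scene"),cams.capture("side")]
def sc(p): return np.array(p)/2.857+[120,140]
def sd(p): return np.array(p)/2.5+[150,110]
def fit(loc,pix,x0):
    def pts(v): 
        c,s=np.cos(v[2]),np.sin(v[2]); L=np.array(loc,float)
        return np.c_[v[0]+c*L[:,0]-s*L[:,1], v[1]+s*L[:,0]+c*L[:,1], L[:,2]]
    def f(v): 
        return np.concatenate([(proj(c,pts(v)[i])-p).ravel() for c,ii,p in pix for i,p in zip(ii,p)])
    r=least_squares(f,x0); print(np.round(r.x,3),"res",np.round(r.fun.reshape(-1,2),1).tolist()); return r.x
pl=[(-120,-100,18),(-120,100,18),(120,100,18),(120,-100,18)]
P=[sc(p) for p in [(152,157),(337,175),(283,322),(66,298)]]
Q=[sd(p) for p in [(343,410),(228,300),(390,240),(522,322)]]
fit(pl,[(cs[0],range(4),P)],[450,-150,0]); fit(pl,[(cs[1],range(4),Q)],[450,-150,0])
v=fit(pl,[(cs[0],range(4),P),(cs[1],range(4),Q)],[450,-150,0])
# disc top centre z=42
d0=ray(cs[0],sc((214,187)),42); d1=ray(cs[1],sd((347,310)),42); print("disc",d0,d1)
c,s=np.cos(v[2]),np.sin(v[2]); print("seat",v[0]+36*c,v[1]+36*s)
for p,q in [(sc((545,153)),sd((161,152)))]: print("lever z84",ray(cs[0],p,84),ray(cs[1],q,84))
print("valve corners near", ray(cs[0],sc((572,287)),50),ray(cs[0],sc((650,258)),50),ray(cs[0],sc((497,183)),50))
print("gauge",ray(cs[0],sc((602,240)),61),ray(cs[1],sd((205,131)),61))
print("wrench",ray(cs[0],sc((405,135)),4),ray(cs[0],sc((412,110)),4),ray(cs[0],sc((399,161)),4))
print("purple",ray(cs[0],sc((410,207)),24)); print("collet",ray(cs[0],sc((265,268)),54),ray(cs[1],sd((395,222)),54))
print(state()["t"])
E
python3 b.py
```

```text
[ 5.87028e+02 -1.74606e+02 -1.50000e-01] res [[-0.1, -0.1], [0.7, -0.7], [0.5, -0.0], [-1.0, 0.3]]
[ 5.81476e+02 -1.80442e+02 -1.29000e-01] res [[0.3, 0.7], [-1.7, 0.4], [1.3, -2.5], [0.2, 0.3]]
[ 5.84234e+02 -1.77151e+02 -1.38000e-01] res [[-1.4, -0.5], [-0.5, -1.4], [0.2, -1.0], [-1.3, -0.0], [-0.5, -0.7], [-1.7, -0.9], [1.6, -3.2], [-0.2, -0.4]]
disc [ 546.73187523 -175.9580071    42.        ] [ 539.56081647 -181.81208018   42.        ]
seat 619.8918739923427 -182.10189607202673
lever z84 [547.9901193  143.86020895  84.        ] [553.18391732 139.98494364  84.        ]
valve corners near [710.77640482 153.52322264  50.        ] [668.75063259 227.6057919   50.        ] [548.9285156   99.36203295  50.        ]
gauge [657.22029957 185.59365683  61.        ] [657.56333505 182.32117057  61.        ]
wrench [383.1691716   10.13557697   4.        ] [327.61465775  18.06454848   4.        ] [437.06672042   3.80702744   4.        ]
purple [552.94252011  15.14201299  24.        ]
collet [ 691.65456187 -111.3009521    54.        ] [ 688.50617713 -115.91969379   54.        ]
1.15
```

```bash
for i in 1 2 3; do python3 -m handwheel '[[[0,0,0],[-3,-2.4,0],0],[[0,0,0],[-3,-2.4,0],0],[[0,0,0],[-3,-2.4,0],0],[[0,0,0],[-3,-2.4,0],0],[[0,0,0],[-3,-2.4,0],0]]'; done
```

```text
t: 1.57
eef_pos: [265.6, 397.1, 229.6]
tcp_rot: [-0.409, -3.113, 0.001]
force: [1.0, 0.6, 0.9]
width: 42.5
t: 1.98
eef_pos: [382.6, 234.1, 230.5]
tcp_rot: [0.406, 3.114, 0.002]
force: [1.1, 0.2, -1.4]
width: 42.5
t: 2.4
eef_pos: [500.5, 69.9, 232.0]
tcp_rot: [0.407, 3.111, 0.004]
force: [0.1, 0.7, 0.7]
width: 42.9
```

```bash
cat > w.py <<'E'
import sys
from h import *
import pickle
s=state();c=cams.capture("wrist");n=sys.argv[1]
cv2.imwrite(f"pics/{n}.png",cv2.resize(c["pixels"],(768,576),interpolation=3)); pickle.dump((s,c),open(f"{n}.pkl","wb"))
print(s["t"],s["eef_pos"],s["tcp_rot"],s["force"])
for l in sys.argv[2:]:
    print(l,[(np.round(d["point"],1).tolist(),round(d["score"],2)) for d in nets.look_for(l,c)[:4]])
E
python3 w.py w1
```

```text
2.4 [500.49155594  69.94559644 231.96690614] [0.40686096 3.11073194 0.00437358] [0.07767667 0.66743346 0.68970464]
```

View pics/w1.png

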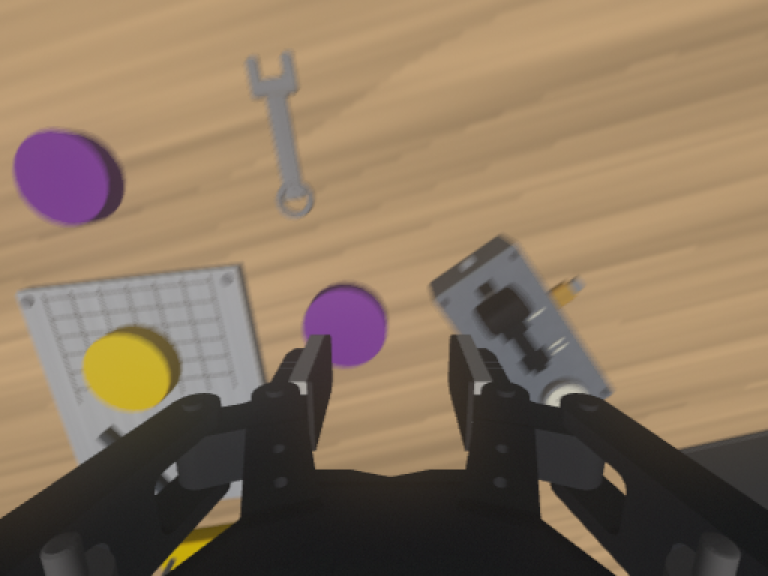

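```bash
python3 -c "
import cv2,pickle
s,c=pickle.load(open('w1.pkl','rb'));i=c['pixels']
cv2.imwrite('pics/w1v.png',cv2.resize(i[150:280,270:420],None,fx=4.4,fy=4.4,interpolation=3))
cv2.imwrite('pics/w1p.png',cv2.resize(i[165:315,0:190],None,fx=3.9,fy=3.9,interpolation=3))"
```

```text
(no output)
```

View pics/w1v.png

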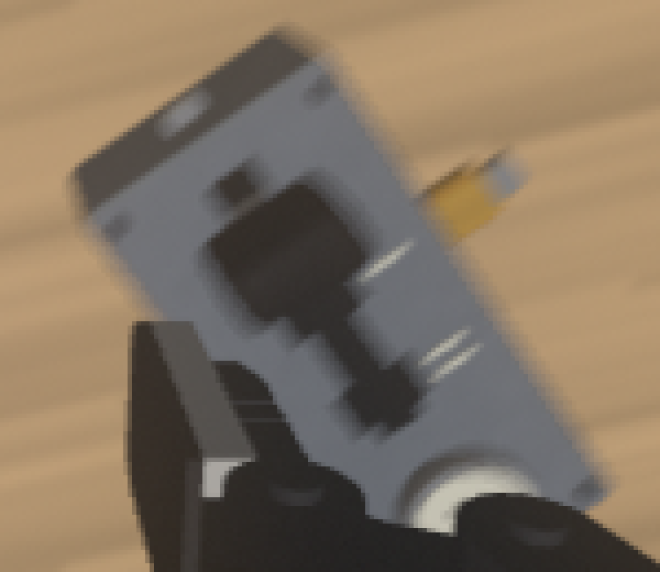

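View pics/w1p.png

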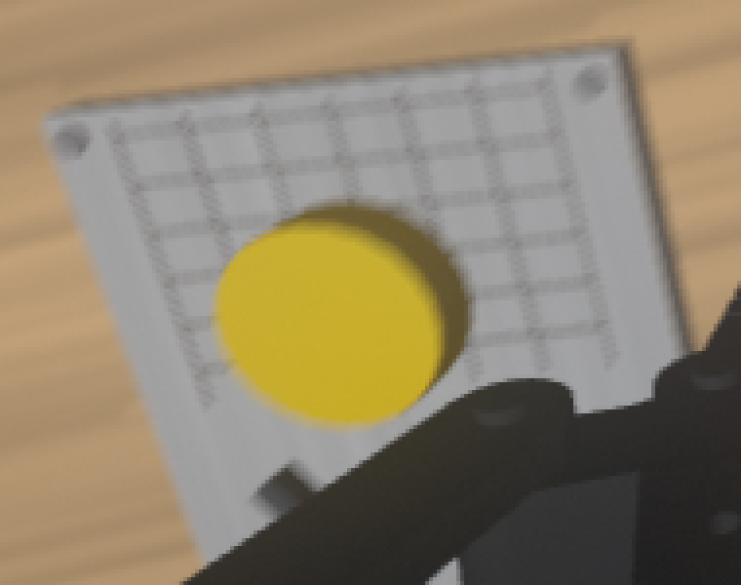

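```bash
cat > d.py <<'E'
from h import *
import pickle
from scipy.optimize import least_squares
s,c=pickle.load(open('w1.pkl','rb'))
v=lambda p:np.array(p)/4.4+[270,150]
q=lambda p:np.array(p)/3.9+[0,165]
for n,p,z in [("v-x-y",v((88,212)),50),("v-x+y",v((328,55)),50),("v+x+y",v((610,480)),50),("lever84",v((285,248)),84),("slotend",v((395,400)),50),
 ("p-x-y",q((45,112)),18),("p-x+y",q((628,42)),18),("disc",q((330,323)),42)]:
    print(n,np.round(ray(c,p,z,s),1))
A=ray(c,q((45,112)),18,s);B=ray(c,q((628,42)),18,s);d=(B-A)[:2];print("plate w",np.hypot(*d),"yaw",np.arctan2(-d[0],d[1]))
A=ray(c,v((328,55)),50,s);B=ray(c,v((610,480)),50,s);d=(B-A)[:2];print("valve l",np.hypot(*d),"yaw",np.arctan2(d[1],d[0]))
E
python3 d.py
```

```text
v-x-y [544.   96.4  50. ]
v-x+y [517.8 168.2  50. ]
v+x+y [664.1 225.9  50. ]
lever84 [554.3 140.6  84. ]
slotend [622.2 168.9  50. ]
p-x-y [ 453.7 -257.1   18. ]
p-x+y [481.7 -57.9  18. ]
disc [ 543.7 -178.    42. ]
plate w 201.23113128148685 yaw -0.1392790744887711
valve l 157.2875993007654 yaw 0.37557966018476485
```

```bash
python3 -m handwheel '[[[0,0,0],[-0.6,-4,0],0],[[0,0,0],[-0.6,-4,0],0],[[0,0,0],[-0.6,-4,0],0],[[0,0,0],[-0.6,-4,0],0],[[0,0,0],[-0.6,-4,0],0]]'; python3 -m handwheel '[[[0,0,-0.06],[-0.6,-3,2],0],[[0,0,-0.06],[-0.2,-1.5,3.5],0],[[0,0,0],[0,0,3.5],0],[[0,0,0],[0,0,2.5],0],[[0,0,0],[0,0,0],0]]'
```

```text
t: 2.87
eef_pos: [481.3, -134.6, 230.4]
tcp_rot: [0.404, 3.111, 0.003]
force: [0.1, -0.5, 0.6]
width: 42.8
t: 3.28
eef_pos: [477.5, -191.7, 113.3]
tcp_rot: [0.222, 3.124, -0.004]
force: [-0.4, 0.9, -1.2]
width: 42.8
```

```bash
python3 -m handwheel '[[[0,0,0],[0.8,2.3,0],0],[[0,0,0],[0,0,2.5],0],[[0,0,0],[0,0,0],0]]'; python3 w.py w2 blank_center
```

```text
t: 3.53
eef_pos: [473.2, -167.5, 89.6]
tcp_rot: [0.224, 3.124, -0.004]
force: [-1.0, 0.1, -1.2]
width: 42.6
3.5333 [ 473.23394723 -167.45204727   89.59559959] [ 0.22441555  3.12414176 -0.00370017] [-0.95896933  0.10066151 -1.24507428]
blank_center [([476.2, 258.5], 0.96), ([238.4, 62.1], 0.86), ([67.1, 26.1], 0.78)]
```

View pics/w2.png

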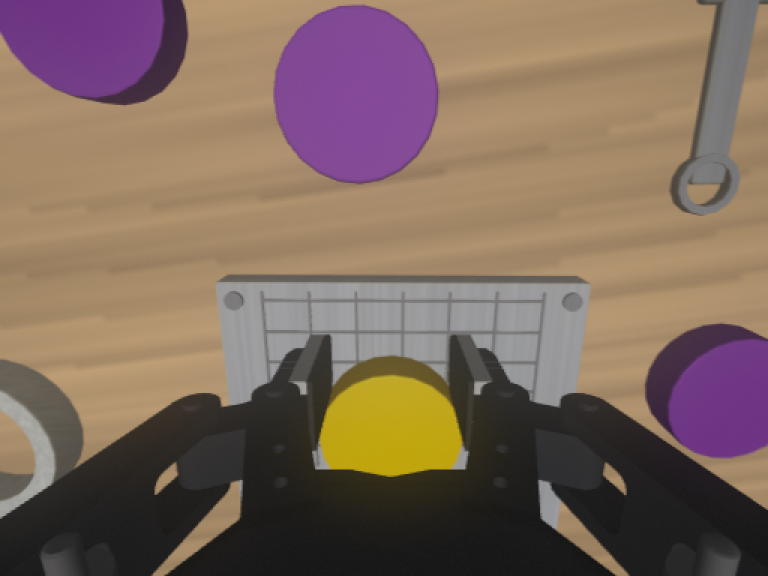

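The fingers straddle the disc's centre line (column 391). The disc lies beyond them, toward the V, and the plate edge is square to the tool. I'm descending behind the disc.

```bash
python3 -m handwheel '[[[0,0,0],[0.2,0,2.5],0],[[0,0,0],[0,0,2.5],0],[[0,0,0],[0,0,1.3],0],[[0,0,0],[0,0,0],0],[[0,0,0],[0,0,0],0]]'; python3 w.py w3
```

```text
t: 4.05
eef_pos: [479.6, -171.6, 39.6]
tcp_rot: [0.222, 3.108, -0.015]
force: [0.3, -1.0, 0.7]
width: 42.8
4.05 [ 479.55289255 -171.62463087   39.56610176] [ 0.22241375  3.10751167 -0.01534114] [ 0.33946358 -0.98398491  0.65094636]
```

View pics/w3.png

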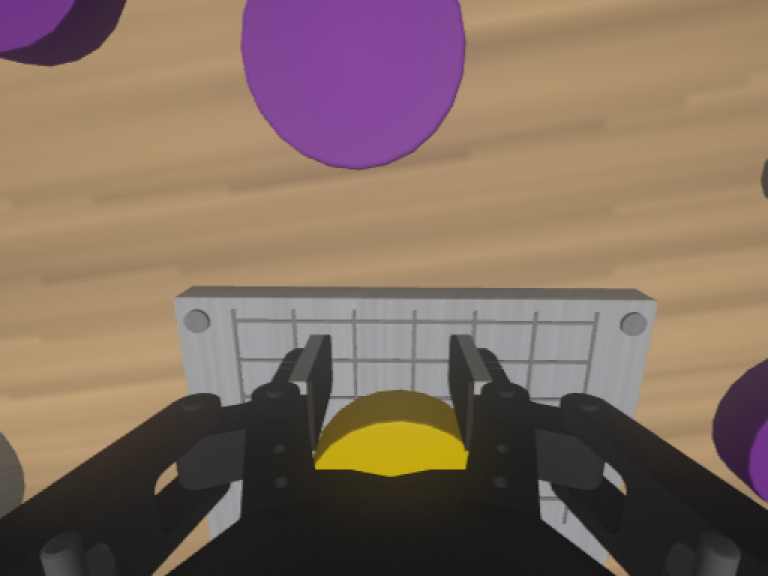

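```bash
python3 -c "
from station import state
s=state();print(s['q'],s['joint_velocities'],s['ft_torque'])"
```

```text
[-0.49620272  0.14522026  1.85256246  0.00199935  1.1154279  -1.92488997] [ 0.00122595 -0.00809067  0.00330828  0.00012586 -0.00609285  0.00095417] [ 0.01958341  0.01065628 -0.00649055]
```

```bash
cat > g.py <<'E'
# usage: g.py X Y Z yaw : tool-frame turn and shift (cm) to vertical pose
import sys
from h import *
X,Y,Z,yaw=map(float,sys.argv[1:5]); s=state()
Rc=R.from_rotvec(s["tcp_rot"]); 
xa=np.array([-np.cos(yaw),-np.sin(yaw),0]); za=np.array([0,0,-1.]); Rd=R.from_matrix(np.c_[xa,np.cross(za,xa),za])
print("turn",np.round((Rc.inv()*Rd).as_rotvec(),3),"shift cm",np.round(Rc.inv().apply(np.array([X,Y,Z])-s["eef_pos"])/10,2),"pos",np.round(s["eef_pos"],1),"F",np.round(s["force"],1),"t",s["t"],"w",round(s["width"],1))
E
python3 g.py 473 -168 24 -0.14
```

```text
turn [-0.008  0.027 -0.003] shift cm [0.76 0.28 1.56] pos [ 479.7 -171.7   39.8] F [ 0.1 -0.1 -0.1] t 4.1 w 42.6
```

```bash
python3 -m handwheel '[[[-0.008,0.027,0],[0.76,0.28,0],0],[[0,0,0],[0,0,0.8],0],[[0,0,0],[0,0,0.7],0],[[0,0,0],[0,0,0],0]]'; python3 g.py 473 -168 24 -0.14
```

```text
t: 4.43
eef_pos: [475.5, -169.5, 29.1]
tcp_rot: [0.224, 3.126, -0.005]
force: [-0.4, 0.9, 0.4]
width: 42.5
turn [-0.003  0.008 -0.003] shift cm [0.27 0.12 0.51] pos [ 475.5 -169.5   29.1] F [-0.4  0.9  0.4] t 4.4333 w 42.5
```

```bash
python3 -m handwheel '[[[0,0.008,0],[0,0,0.4],0],[[0,0,0],[-1,0,0],0],[[0,0,0],[-1,0,0],0],[[0,0,0],[-0.6,0,0],0],[[0,0,0],[-0.6,0,0],0]]'; python3 -m handwheel '[[[0,0,0],[-0.6,0,0],0],[[0,0,0],[-0.6,0,0],0],[[0,0,0],[-0.6,0,0],0],[[0,0,0],[-0.6,0,0],0],[[0,0,0],[-0.6,0,0],0]]';python3 g.py 579 -174 25 -0.14; python3 w.py w4
```

```text
t: 4.85
eef_pos: [510.4, -174.9, 25.3]
tcp_rot: [0.225, 3.133, -0.006]
force: [-1.1, 0.2, 0.7]
width: 42.9
t: 5.27
eef_pos: [543.9, -179.6, 25.1]
tcp_rot: [0.224, 3.133, -0.006]
force: [-1.0, -0.5, 1.7]
width: 42.7
turn [-0.004  0.    -0.003] shift cm [-3.39  1.05  0.01] pos [ 543.9 -179.6   25.1] F [-1.  -0.5  1.7] t 5.2667 w 42.7
5.2667 [ 543.90488158 -179.57286941   25.13441448] [ 0.22438263  3.13334824 -0.00556236] [-1.03087996 -0.52797759  1.73959719]
```

View pics/w4.png

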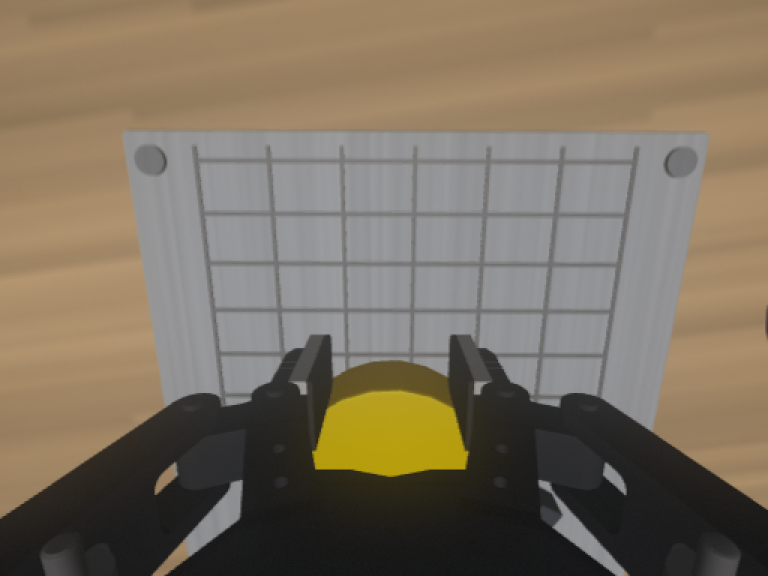

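```bash
python3 -m handwheel '[[[0,0,0],[-0.5,0.2,0],0],[[0,0,0],[-0.5,0.2,0],0],[[0,0,0],[-0.5,0.2,0],0],[[0,0,0],[-0.5,0.2,0],0],[[0,0,0],[-0.4,0.2,0],0]]';python3 g.py 579 -174 25 -0.14; python3 w.py w5
```

```text
t: 5.73
eef_pos: [572.1, -172.9, 25.1]
tcp_rot: [0.225, 3.133, -0.006]
force: [-1.1, 0.2, 0.3]
width: 42.8
turn [-0.004  0.001 -0.003] shift cm [-0.7  -0.01  0.01] pos [ 572.1 -172.9   25.1] F [-1.1  0.2  0.3] t 5.7333 w 42.8
5.7333 [ 572.08560777 -172.88116666   25.13523455] [ 0.22511176  3.13287433 -0.00577954] [-1.06968637  0.19650388  0.28930558]
```

View pics/w5.png

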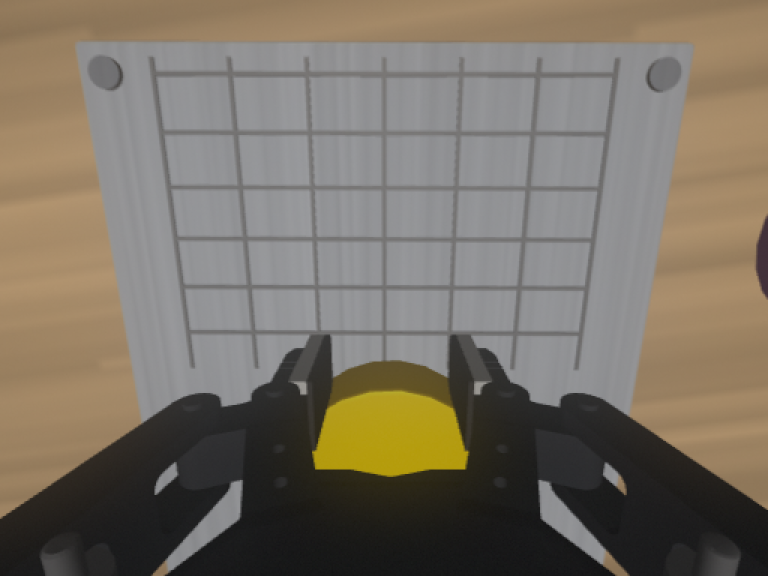

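```bash
python3 -m handwheel '[[[0,0,0],[-0.3,0,0],0],[[0,0,0],[-0.3,0,0],0]]';python3 -m handwheel '[[[0,0,0],[-0.2,0,0],0],[[0,0,0],[-0.2,0,0],0]]'
```

```text
t: 5.95
eef_pos: [576.4, -173.6, 24.6]
tcp_rot: [-0.223, -3.128, 0.007]
force: [-27.0, -4.9, 13.2]
width: 42.7
t: 6.12
eef_pos: [577.0, -174.7, 24.5]
tcp_rot: [-0.222, -3.12, 0.008]
force: [-18.4, 0.7, 14.1]
width: 42.6
```

```bash
python3 -m handwheel '[[[0,0,0],[-0.2,0,0],0],[[0,0,0],[-0.2,0,0],0]]'; python3 w.py w6
```

```text
t: 6.28
eef_pos: [578.2, -175.6, 24.6]
tcp_rot: [-0.222, -3.113, 0.009]
force: [-14.9, -0.8, 9.8]
width: 42.8
6.2833 [ 578.15240013 -175.64708486   24.63621125] [-0.22170279 -3.1128079   0.00879517] [-14.87149525  -0.83117561   9.77998953]
```

View pics/w6.png

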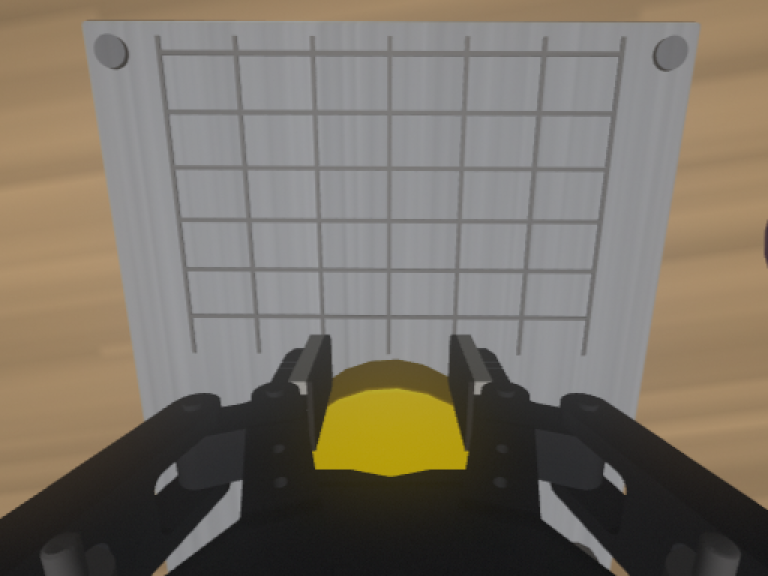

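Contact reached 15–27 N with the tool where the disc should be seated (TCP x≈578). I'm backing off straight, then checking.

```bash
python3 -m handwheel '[[[0,0,0],[0.3,0,0],0],[[0,0,0],[0.5,0,0],0],[[0,0,0],[1,0,0],0],[[0,0,0],[1.5,0,0],0],[[0,0,0],[2,0,0],0]]'; python3 -m handwheel '[[[0,0,0],[2,0,-1],0],[[0,0,0],[1.5,0,-3.5],0],[[0,0,0],[0,0,-4],0],[[0,0,0],[0,3,-4],0],[[0,0,0],[0,4,-3],0]]'
cat > e.py <<'E'
from h import *
c=cams.capture("scene"); i=c["pixels"]; cv2.imwrite("pics/s2.png",cv2.resize(i[180:270,140:265],None,fx=6,fy=6,interpolation=3))
c=cams.capture("side"); i=c["pixels"]; cv2.imwrite("pics/s3.png",cv2.resize(i[185:285,230:370],None,fx=5.6,fy=5.6,interpolation=3))
E
python3 e.py; python3 g.py 0 0 0 -.14
```

```text
t: 6.75
eef_pos: [525.0, -168.3, 25.4]
tcp_rot: [-0.221, -3.114, 0.009]
force: [1.0, -0.1, -0.3]
width: 42.4
t: 7.17
eef_pos: [491.2, -103.9, 167.7]
tcp_rot: [-0.229, -3.102, 0.003]
force: [1.1, 0.3, -0.5]
width: 42.9
turn [-0.004 -0.026 -0.002] shift cm [49.8   3.05 18.26] pos [ 493.3 -100.8  169.7] F [ 0.3 -0.6  0.6] t 7.2667 w 42.8
```

View pics/s2.png

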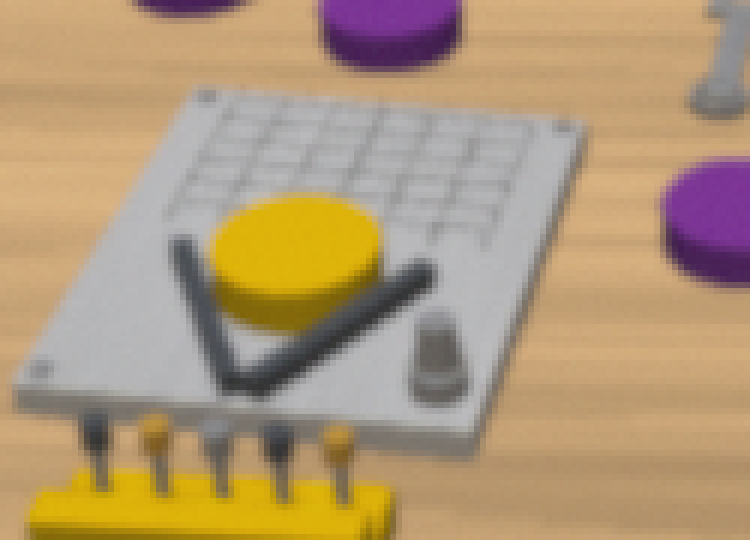

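View pics/s3.png

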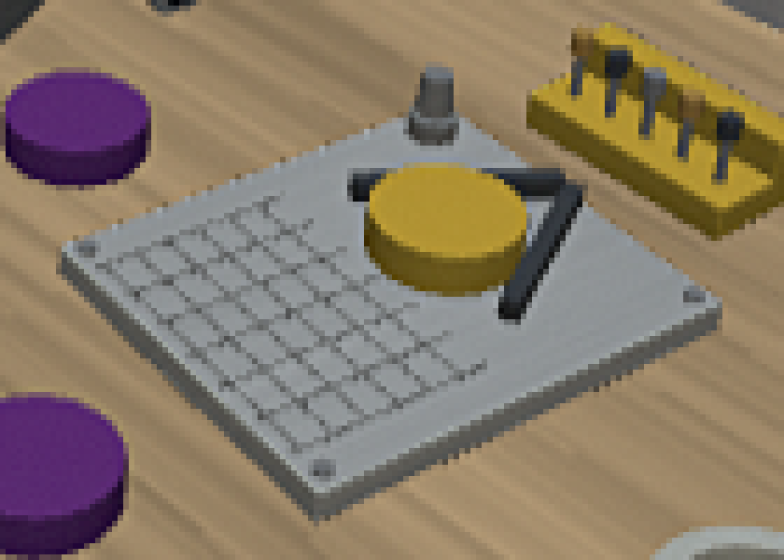

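```bash
cat > f.py <<'E'
from h import *
from scipy.optimize import least_squares
pl=np.array([(-120,-100,18),(-120,100,18),(120,100,18),(120,-100,18)],float)
def W(v,L): 
    c,s=np.cos(v[2]),np.sin(v[2]); L=np.atleast_2d(np.array(L,float)); return np.c_[v[0]+c*L[:,0]-s*L[:,1],v[1]+s*L[:,0]+c*L[:,1],L[:,2]]
def A(c,pts,f,o):
    P=np.array(pts)/f+o
    return P
for n,pts,f,o,out in [("scene",[(190,92),(587,125),(475,427),(17,387)],6,(140,180),"s4"),("side",[(317,490),(62,247),(465,115),(720,298)],5.6,(230,185),"s5")]:
    c=cams.capture(n); P=A(c,pts,f,o)
    r=least_squares(lambda v:(proj(c,W(v,pl))-P).ravel(),[585,-176,-.14]); print(n,np.round(r.x,3),np.round(r.fun,1))
    i=c["pixels"]; hsv=cv2.cvtColor(i,cv2.COLOR_BGR2HSV)
    m=((hsv[...,0]>20)&(hsv[...,0]<32)&(hsv[...,1]>180)).astype(np.uint8)
    # silhouette fit of disc: compare mask in window to hull of rims
    x0,y0=o; w=np.zeros_like(m); ws=(slice(y0,y0+(75 if n=="scene" else 70)),slice(x0,x0+(70 if n=="scene" else 100))); w[ws]=m[ws]
    if n=="scene": w[255:]=0
    k,lab,st,ce=cv2.connectedComponentsWithStats(w); j=1+np.argmax(st[1:,4]); obs=(lab==j).astype(np.uint8)
    a=np.linspace(0,2*np.pi,60)
    def sil(x,y):
        L=np.vstack([np.c_[x+38*np.cos(a),y+38*np.sin(a),0*a+z] for z in (42,)])
        q=proj(c,W(r.x,L)); img=np.zeros(m.shape,np.uint8); cv2.fillConvexPoly(img,np.round(q*16).astype(int),1,shift=4,lineType=8); return img,q
    # match the top-face centre using bright pixels only
    val=hsv[...,2]; thr=np.median(val[obs>0])*0.85; top=obs*(val>thr)
    ys,xs=np.nonzero(top); print("top centroid",xs.mean(),ys.mean())
    t=np.array([xs.mean(),ys.mean()]); g=ray(c,t,42); d=g[:2]-r.x[:2]; cc,ss=np.cos(r.x[2]),np.sin(r.x[2]); print("disc in plate",cc*d[0]+ss*d[1],-ss*d[0]+cc*d[1],"bbox",st[j])
    _,q=sil(36,0); 
    vis=cv2.resize(i[y0:y0+100,x0:x0+140],None,fx=f,fy=f,interpolation=3)
    for col,qq in [((255,0,0),q),((0,0,255),proj(c,W(r.x,pl))),]: cv2.polylines(vis,[np.round((qq-[x0,y0]+.5)*f).astype(int)],True,col,1)
    for s_ in (30,-30):
        u=np.array([[112,0,30],[112-105*np.cos(np.radians(s_)),105*np.sin(np.radians(s_)),30]]); cv2.polylines(vis,[np.round((proj(c,W(r.x,u))-[x0,y0]+.5)*f).astype(int)],False,(0,255,0),1)
    cv2.imwrite(f"pics/{out}.png",vis)
E
python3 f.py
```

```text
scene [ 5.85361e+02 -1.76153e+02 -1.35000e-01] [ 0.3 -0.6 -0.2 -0.9  0.6  0.8 -0.7  0.1]
top centroid 188.76331360946745 220.54437869822485
disc in plate 34.14804290279613 -1.677279063323816 bbox [176 213  27  22 468]
side [ 5.86837e+02 -1.80648e+02 -1.74000e-01] [-0.4  0.6  0.3 -1.1 -2.1 -2.3  2.   1.7]
top centroid 309.6666666666667 222.18245614035087
disc in plate 32.20426247754757 3.419014295740959 bbox [295 215  29  22 456]
```

View pics/s4.png

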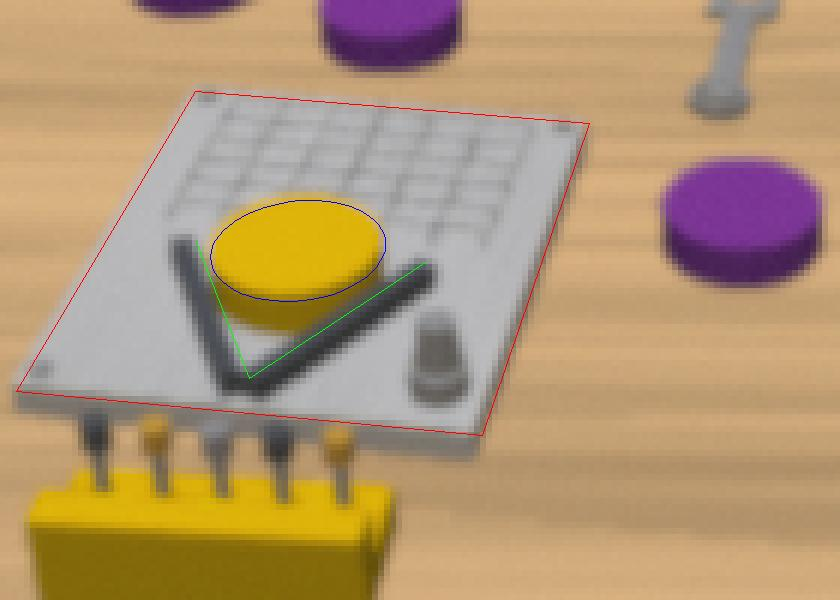

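View pics/s5.png

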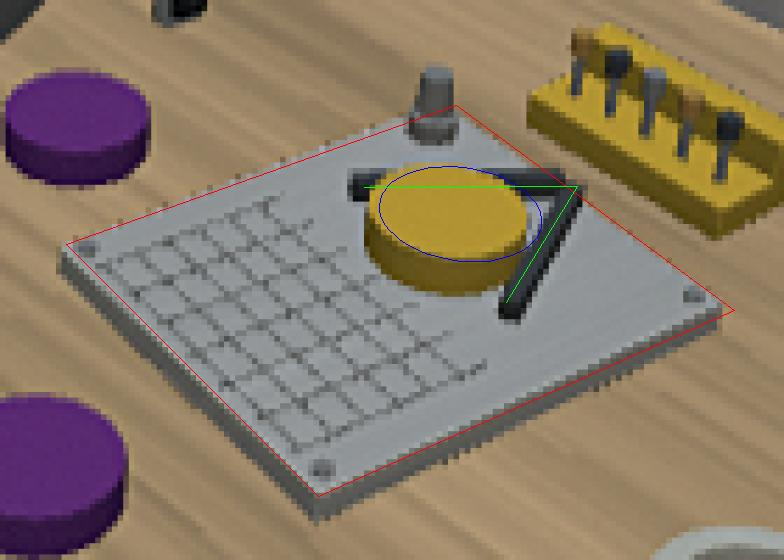

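The camera fit puts the disc about 2–4 mm short, with a small sideways offset. A cradled disc can jam on one rail, so I'll push again with shut fingers (a flat contact) and let it centre itself.

```bash
python3 g.py 535 -168 90 -.14; python3 -m handwheel '[[[0,-0.026,0],[-1,-1,0],1],[[0,0,0],[0,0,0],1],[[0,0,0],[0,0,0],1]]'; python3 g.py 528 -167 60 -.14
```

```text
turn [-0.004 -0.032 -0.003] shift cm [-5.43 -5.81  7.4 ] pos [ 491.9 -102.8  165.4] F [-0.6  0.  -1. ] t 7.3667 w 43.1
t: 7.62
eef_pos: [498.2, -115.1, 161.6]
tcp_rot: [-0.224, -3.123, 0.004]
force: [-0.1, 0.4, -0.1]
width: 6.8
turn [-0.003 -0.01  -0.003] shift cm [-3.79 -4.68 10.14] pos [ 498.2 -115.1  161.6] F [-0.1  0.4 -0.1] t 7.6167 w 6.8
```

```bash
python3 -m handwheel '[[[0,-0.01,0],[-2,-2.4,2],1],[[0,0,0],[-1.8,-2.3,2],1],[[0,0,0],[0,0,3],1],[[0,0,0],[0,0,3],1],[[0,0,0],[0,0,0],1]]'; python3 g.py 535 -168 25 -.14
```

```text
t: 8.03
eef_pos: [526.5, -170.5, 54.9]
tcp_rot: [-0.23, -3.128, 0.003]
force: [-1.3, -0.5, -2.0]
width: -0.2
turn [-0.002 -0.005 -0.007] shift cm [-0.81  0.38  2.99] pos [ 526.5 -170.5   54.9] F [-1.3 -0.5 -2. ] t 8.0333 w -0.2
```

```bash
python3 -m handwheel '[[[0,-0.005,-0.007],[0,0.4,1.5],1],[[0,0,0],[0,0,1.5],1],[[0,0,0],[0,0,0],1]]'; python3 g.py 573 -173 25 -.14;python3 w.py w7
```

```text
t: 8.28
eef_pos: [525.0, -166.6, 23.8]
tcp_rot: [-0.221, -3.128, 0.0]
force: [-0.6, -1.3, -0.2]
width: -0.2
turn [-0.001 -0.006 -0.001] shift cm [-4.85  0.04 -0.15] pos [ 525.  -166.6   23.8] F [-0.6 -1.3 -0.2] t 8.2833 w -0.2
8.2833 [ 524.95336262 -166.59678135   23.75941897] [-2.21050208e-01 -3.12821132e+00  2.65878469e-04] [-0.58614525 -1.31505406 -0.17695939]
```

View pics/w7.png

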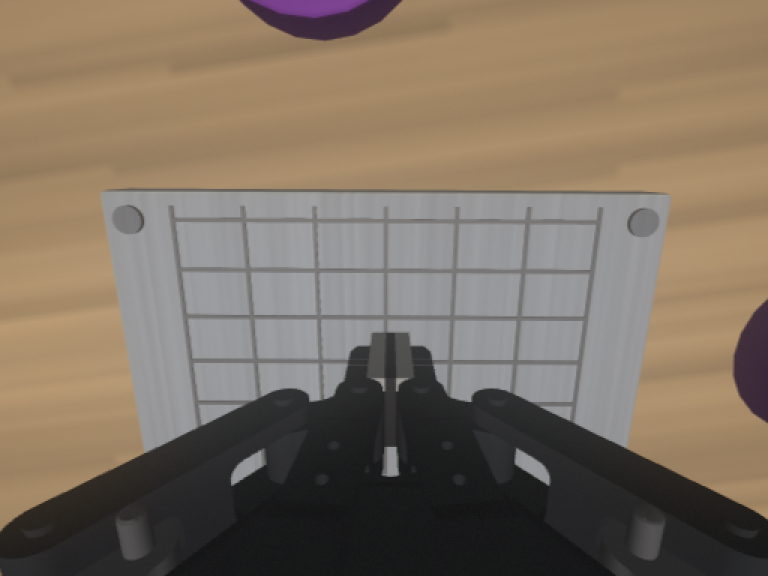

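```bash
python3 -m handwheel '[[[0,-0.006,0],[-1,0,-0.1],1],[[0,0,0],[-1,0,0],1],[[0,0,0],[-0.8,0,0],1],[[0,0,0],[-0.5,0,0],1],[[0,0,0],[-0.4,0,0],1]]'; python3 -m handwheel '[[[0,0,0],[-0.3,0,0],1],[[0,0,0],[-0.3,0,0],1]]'; python3 -m handwheel '[[[0,0,0],[-0.3,0,0],1],[[0,0,0],[-0.2,0,0],1]]';python3 g.py 573 -173 25 -.14
```

```text
t: 8.75
eef_pos: [567.6, -173.3, 32.5]
tcp_rot: [0.221, 3.126, -0.005]
force: [0.5, -0.3, 0.7]
width: -0.0
t: 8.92
eef_pos: [573.0, -174.8, 32.7]
tcp_rot: [0.221, 3.13, -0.007]
force: [-34.5, -9.2, 15.3]
width: 0.2
t: 9.08
eef_pos: [572.8, -175.2, 31.9]
tcp_rot: [-0.22, -3.123, 0.005]
force: [-18.2, 3.8, 12.5]
width: 0.0
turn [-0.004 -0.01  -0.001] shift cm [0.   0.22 0.69] pos [ 572.8 -175.2   31.9] F [-18.2   3.8  12.5] t 9.0833 w 0.0
```

The disc stopped hard at TCP x≈573, which is the predicted seated contact. I'm backing off the same way.

```bash
python3 -m handwheel '[[[0,0,0],[0.3,0,0],1],[[0,0,0],[0.8,0,0],1],[[0,0,0],[1.5,0,0],1],[[0,0,0],[2,0,0],1],[[0,0,0],[2,0,0],1]]'; python3 -m handwheel '[[[0,0,0],[2,1,-3],1],[[0,0,0],[1,2,-4],1],[[0,0,0],[0,4,-4],1],[[0,0,0],[0,4,-2],1],[[0,0,0],[0,4,0],1]]'; python3 f.py; python3 g.py 0 0 0 0.36
```

```text
t: 9.5
eef_pos: [506.4, -165.7, 32.0]
tcp_rot: [-0.219, -3.123, 0.005]
force: [-0.6, -0.9, -0.2]
width: -0.1
t: 9.92
eef_pos: [491.3, -25.9, 153.3]
tcp_rot: [-0.233, -3.12, 0.002]
force: [1.7, -0.1, 0.7]
width: 0.3
scene [ 5.85361e+02 -1.76153e+02 -1.35000e-01] [ 0.3 -0.6 -0.2 -0.9  0.6  0.8 -0.7  0.1]
top centroid 188.14670658682635 220.9011976047904
disc in plate 35.94955225425498 -2.8295339191053994 bbox [175 213  27  22 462]
side [ 5.86837e+02 -1.80648e+02 -1.74000e-01] [-0.4  0.6  0.3 -1.1 -2.1 -2.3  2.   1.7]
top centroid 310.09570957095707 222.18151815181517
disc in plate 33.192843997409604 2.8456374533832345 bbox [296 215  29  22 477]
turn [ 0.003 -0.016 -0.503] shift cm [48.66 -4.8  15.85] pos [491.  -22.1 150.6] F [-0.3 -0.  -0.8] t 10.0167 w 0.1
```

View pics/s4.png

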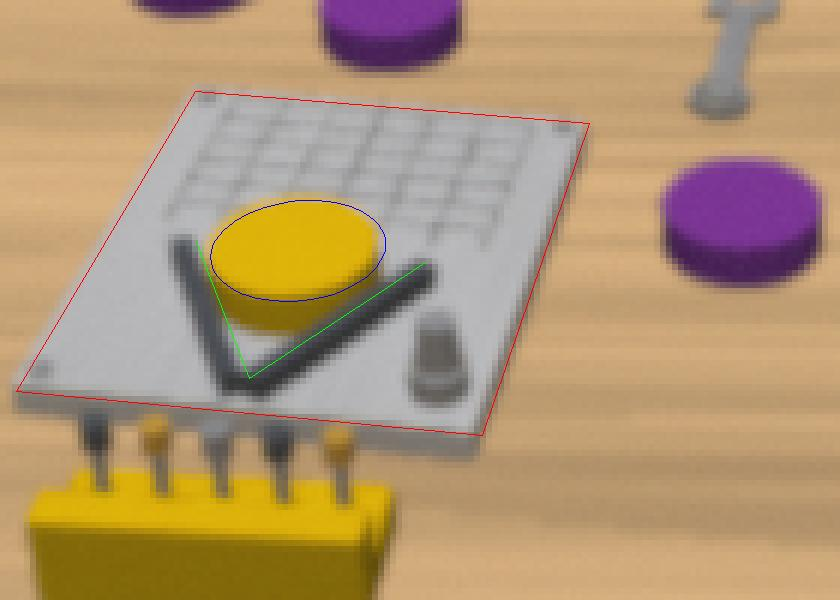

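View pics/s5.png

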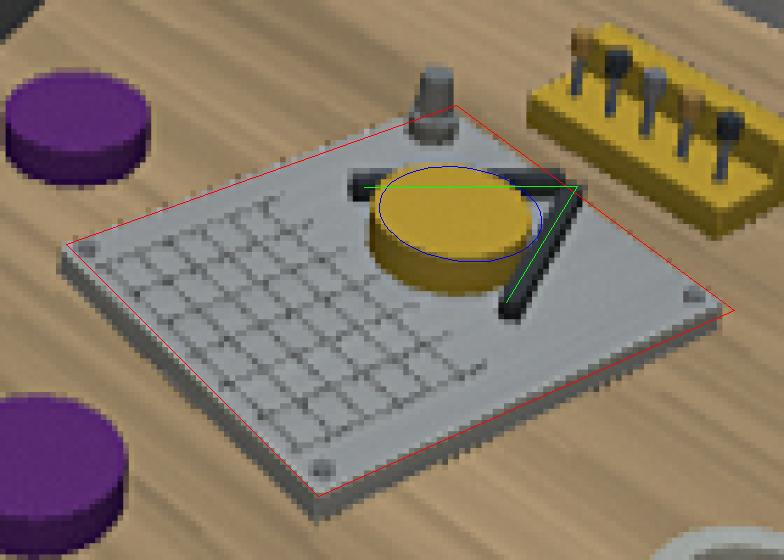

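Now a close look straight down on the disc and rails with the wrist camera, from beyond the V.

```bash
python3 -m handwheel '[[[0,0,0],[-3,-1.8,-0.6],1],[[0,0,0],[-3,-1.8,-0.6],1],[[0,0,0],[-3,-1.8,-0.6],1],[[0,0,0],[-3,-1.8,-0.6],1],[[0,0,0],[-3,-1.8,-0.6],1]]';python3 -m handwheel '[[[0,0,0],[-3,-1.8,-0.6],1],[[0,0,0],[-3,-1.8,-0.6],1],[[0,0,0],[-2,-1.8,-0.6],1],[[0,0,0],[0,0,0],1],[[0,0,0],[0,0,0],1]]'; python3 w.py w8
```

```text
t: 10.43
eef_pos: [627.1, -129.8, 179.2]
tcp_rot: [-0.207, -3.12, -0.002]
force: [-0.1, 0.7, -0.3]
width: 0.0
t: 10.85
eef_pos: [704.3, -203.9, 193.4]
tcp_rot: [-0.212, -3.119, -0.001]
force: [-0.1, 0.7, 0.2]
width: 0.2
10.85 [ 704.34616479 -203.9486715   193.43577775] [-2.11869487e-01 -3.11863659e+00 -1.21723191e-03] [-0.14320878  0.69080863  0.15173287]
```

View pics/w8.png

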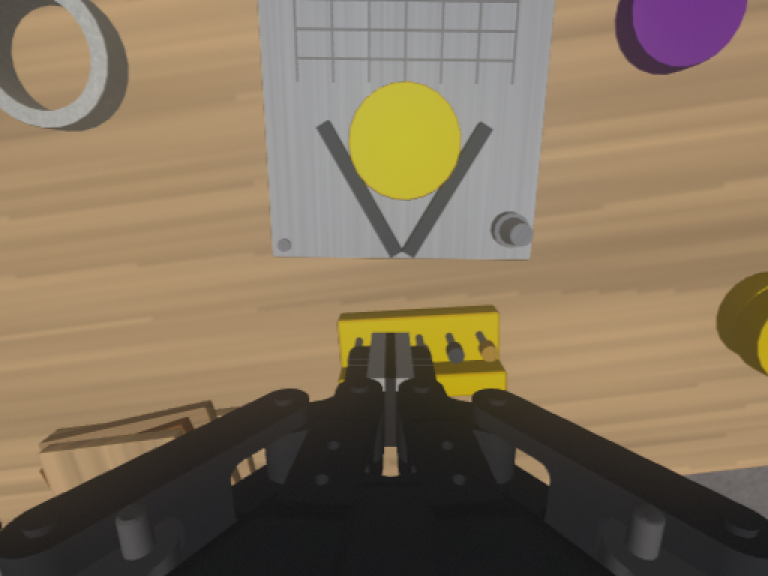

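```bash
cat > k.py <<'E'
from h import *
import pickle,sys
n=sys.argv[1]
s,c=pickle.load(open(n+'.pkl','rb')); i=c["pixels"]
hsv=cv2.cvtColor(i,cv2.COLOR_BGR2HSV); m=((hsv[...,0]>20)&(hsv[...,0]<35)&(hsv[...,1]>150)&(hsv[...,2]>140)).astype(np.uint8)
k,lab,st,ce=cv2.connectedComponentsWithStats(m)
for j in range(1,k):
    if st[j,4]>1500: print(st[j],ce[j])
y0,x0=40,170
cv2.imwrite(f"pics/{n}c.png",cv2.resize(i[y0:y0+140,x0:x0+200],None,fx=4,fy=4,interpolation=3))
E
python3 k.py w8
```

```text
[ 233   55   74   78 4549] [269.43306221  93.45240712]
[ 225  208  108   37 2056] [283.33754864 221.28356031]
```

View pics/w8c.png

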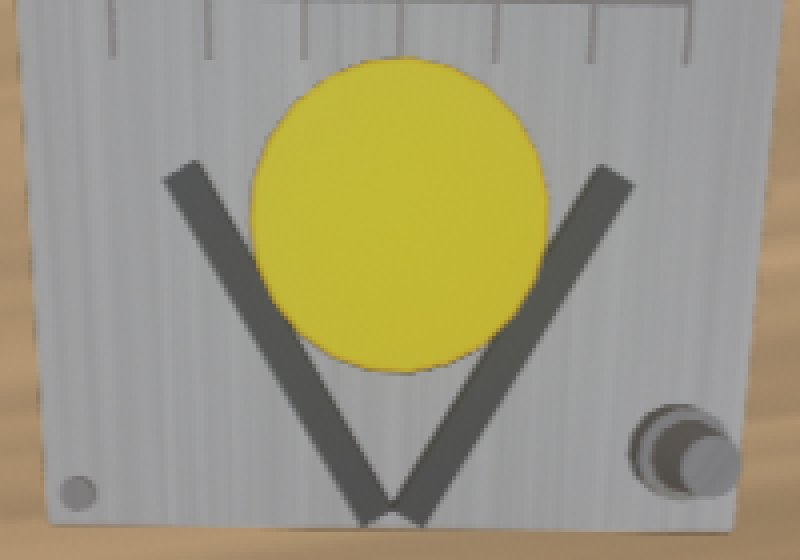

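```bash
cat > l.py <<'E'
from h import *
import pickle
from scipy.optimize import least_squares
s,c=pickle.load(open('w8.pkl','rb'))
def W(v,L): 
    cc,ss=np.cos(v[2]),np.sin(v[2]); L=np.array(L,float); return np.c_[v[0]+cc*L[:,0]-ss*L[:,1],v[1]+ss*L[:,0]+cc*L[:,1],L[:,2]]
L=[(112,0,30),(21.07,-52.5,30),(21.07,52.5,30),(120,-100,18),(120,100,18)]
P=np.array([(393,505),(198,160),(604,165),(48,523),(733,531)])/4+[169.6,39.6]
for idx in [[0,1,2],[0,1,2,3,4]]:
    r=least_squares(lambda v:(proj(c,W(v,L),s)-P)[idx].ravel(),[586,-176,-.14]);print(np.round(r.x,3),np.round(r.fun,1))
    for ctr in [(269.43,93.45),(399/4+169.6,215/4+39.6)]:
        for h in (42,):
            g=ray(c,ctr,h,s);d=g[:2]-r.x[:2];cc,ss=np.cos(r.x[2]),np.sin(r.x[2]);print("disc",g.round(1),"in plate",np.round([cc*d[0]+ss*d[1],-ss*d[0]+cc*d[1]],2))
E
python3 l.py
```

```text
[ 5.84704e+02 -1.77527e+02 -1.49000e-01] [ 0.1  1.2 -0.4 -0.6  0.3 -0.4]
disc [ 619.6 -183.2   42. ] in plate [35.36 -0.48]
disc [ 619.5 -183.3   42. ] in plate [35.27 -0.56]
[ 5.84442e+02 -1.77601e+02 -1.49000e-01] [ 0.   1.  -0.5 -0.9  0.2 -0.7 -0.6  0.3  0.9  0.6]
disc [ 619.6 -183.2   42. ] in plate [35.61 -0.37]
disc [ 619.5 -183.3   42. ] in plate [35.52 -0.45]
```

From the wrist view (rails at crop (164–393) and (393–634), disc centred between them), the disc sits at plate (35.5, −0.4). That is within 1 mm of its seat and touching both rails. Next, the lever.

```bash
python3 -m handwheel '[[[0,0,0],[1.2,3.7,0],1],[[0,0,0],[1.2,3.7,0],1],[[0,0,0],[1.2,3.7,0],1],[[0,0,0],[1.2,3.7,0],1],[[0,0,0],[1.2,3.7,0],1]]';python3 -m handwheel '[[[0,0,0],[1.2,3.7,0],1],[[0,0,0],[1.2,3.7,0],1],[[0,0,-0.12],[1.2,3.7,0],1],[[0,0,-0.12],[0,2,0],1],[[0,0,-0.12],[0,0,0],1]]';python3 -m handwheel '[[[0,0,-0.12],[0,0,0],1],[[0,0,0],[0,0,0],1],[[0,0,0],[0,0,0],1]]'; python3 w.py w9 lever_head; python3 g.py 507 123 120 .36
```

```text
t: 11.32
eef_pos: [664.1, -12.0, 191.3]
tcp_rot: [-0.225, -3.114, -0.0]
force: [1.0, 1.7, -0.5]
width: -0.2
t: 11.73
eef_pos: [634.6, 138.6, 193.4]
tcp_rot: [0.357, -3.104, -0.009]
force: [0.3, -0.2, 1.3]
width: 0.1
t: 11.98
eef_pos: [630.6, 142.5, 194.0]
tcp_rot: [0.558, -3.075, -0.011]
force: [0.1, -0.4, 0.3]
width: 0.1
11.9833 [630.57124849 142.48481217 193.97172591] [ 0.5582655  -3.07470289 -0.01081125] [ 0.14050963 -0.39819559  0.26570427]
lever_head [([289.3, 106.8], 0.78), ([161.7, 268.4], 0.71), ([504.2, 228.2], 0.62)]
turn [ 0.01  -0.015 -0.002] shift cm [12.17  2.5   7.61] pos [631. 142. 194.] F [-0.4  0.1  0.6] t 12.0833 w 0.1
```

View pics/w9.png

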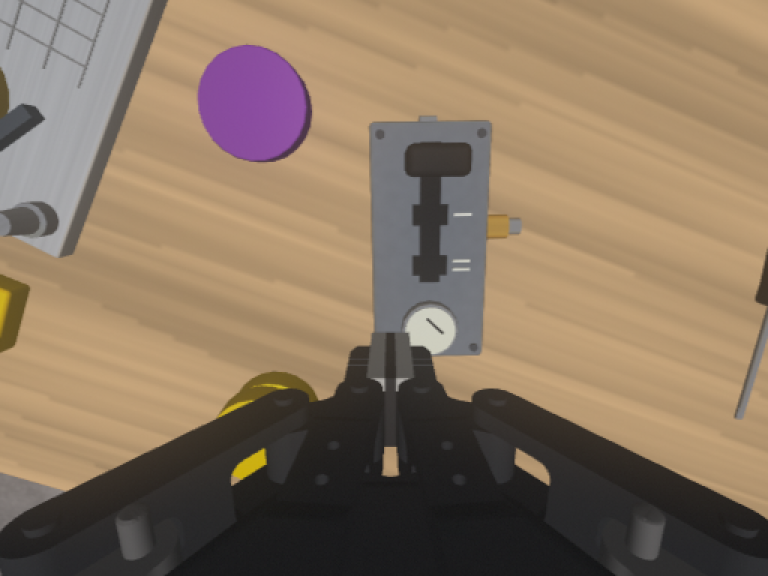

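Run:
```python
from h import *
import pickle
s,c=pickle.load(open('w9.pkl','rb'))
u=lambda x,y:np.array([x,y])/1.5-.2
for n,p,z in [("headtop",(438,157),100),("notch1",(430,215),50),("notch2",(429.5,265),50),("-x-y",(370,123),50),("-x+y",(492,121),50),("+x+y",(481,355),50),("gauge",(430,329),61)]:
    print(n,np.round(ray(c,u(*p),z,s),1))
a=ray(c,u(492,121),50,s);b=ray(c,u(481,355),50,s);print(np.arctan2(*(b-a)[1::-1]),np.hypot(*(b-a)[:2]))
```

```text
headtop [551.8 141.2 100. ]
notch1 [584.8 155.3  50. ]
notch2 [617. 168.  50.]
-x-y [544.   97.3  50. ]
-x+y [515.1 170.3  50. ]
+x+y [666.9 229.2  50. ]
gauge [657.6 183.5  61. ]
0.37031170533699176 162.7642664652383
```

```bash
python3 -m handwheel '[[[0,-0.015,0],[3,0.5,0],1],[[0,0,0],[3,0.5,0],1],[[0,0,0],[3,0.5,0],1],[[0,0,0],[3,0.5,0],1],[[0,0,0],[0,0,0],1]]'; python3 g.py 507 123.5 110 .37
```

```text
t: 12.5
eef_pos: [506.5, 116.2, 190.4]
tcp_rot: [0.527, -3.091, -0.015]
force: [-0.9, -0.0, -0.3]
width: -0.0
turn [ 0.011 -0.004 -0.032] shift cm [-0.32  0.58  8.05] pos [506.5 116.2 190.4] F [-0.9 -0.  -0.3] t 12.5 w -0.0
```

```bash
python3 -m handwheel '[[[0.011,0,-0.03],[0.4,0.6,2],1],[[0,0,0],[0,0,2.5],1],[[0,0,0],[0,0,2.5],1],[[0,0,0],[0,0,2],1],[[0,0,0],[0,0,0],1]]'; python3 g.py 507 123.5 78 .37
```

```text
t: 12.92
eef_pos: [499.7, 118.2, 100.3]
tcp_rot: [-0.545, 3.091, -0.004]
force: [0.3, -0.0, -0.9]
width: -0.1
turn [-0.003  0.003 -0.021] shift cm [-0.86  0.25  2.23] pos [499.7 118.2 100.3] F [ 0.3 -0.  -0.9] t 12.9167 w -0.1
```

```bash
python3 -m handwheel '[[[0,0,-0.02],[-0.6,0.25,1.2],1],[[0,0,0],[0,0,1],1],[[0,0,0],[0,0,0],1]]'; python3 g.py 600 161 78 .37; python3 w.py w10
```

```text
t: 13.17
eef_pos: [505.2, 121.7, 79.0]
tcp_rot: [-0.564, 3.087, -0.004]
force: [0.0, 0.1, -0.4]
width: -0.3
turn [-0.003  0.003 -0.008] shift cm [-10.26   0.33   0.13] pos [505.2 121.7  79. ] F [ 0.   0.1 -0.4] t 13.1667 w -0.3
13.1667 [505.22060913 121.6564873   78.97917382] [-0.56446907  3.08658046 -0.00425813] [ 0.01985028  0.061766   -0.39477156]
```

View pics/w10.png

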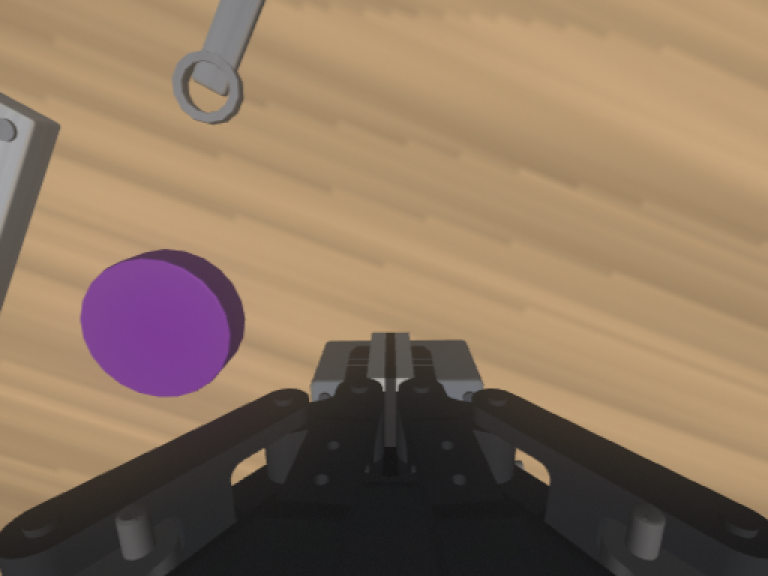

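```bash
python3 -m handwheel '[[[0,0,0],[-1,0.05,0],1],[[0,0,0],[-1,0.05,0],1],[[0,0,0],[-0.7,0.05,0],1],[[0,0,0],[-0.7,0.05,0],1],[[0,0,0],[-0.7,0,0],1]]'; python3 g.py 600 161 78 .37
```

```text
t: 13.63
eef_pos: [547.6, 138.9, 84.0]
tcp_rot: [-0.558, 3.083, -0.005]
force: [-2.6, 0.8, -0.4]
width: 0.2
turn [-0.005  0.008 -0.012] shift cm [-5.68  0.23  0.64] pos [547.6 138.9  84. ] F [-2.6  0.8 -0.4] t 13.6333 w 0.2
```

```bash
python3 -m handwheel '[[[0,0,0],[-0.7,0.03,0],1],[[0,0,0],[-0.7,0.03,0],1],[[0,0,0],[-0.7,0.03,0],1]]'; python3 g.py 600 161 78 .37
```

```text
t: 13.88
eef_pos: [568.4, 147.4, 84.1]
tcp_rot: [-0.559, 3.086, -0.007]
force: [-9.4, -5.0, 3.3]
width: -0.2
turn [-0.006  0.005 -0.012] shift cm [-3.43  0.17  0.62] pos [568.4 147.4  84.1] F [-9.4 -5.   3.3] t 13.8833 w -0.2
```

```bash
python3 -m handwheel '[[[0,0,-0.012],[-0.7,0.05,0.3],1],[[0,0,0],[-0.7,0.05,0.2],1],[[0,0,0],[-0.7,0.05,0],1],[[0,0,0],[-0.7,0,0],1]]'; python3 g.py 600 161 78 .37;  python3 -m handwheel '[[[0,0,0],[-0.6,0,0],1],[[0,0,0],[-0.4,0,0],1]]'; python3 g.py 600 161 78 .37
```

```text
t: 14.22
eef_pos: [595.8, 159.4, 79.1]
tcp_rot: [-0.578, 3.086, -0.009]
force: [-2.0, -0.1, 0.9]
width: -0.1
turn [-0.006  0.001  0.   ] shift cm [-0.45  0.    0.11] pos [595.8 159.4  79.1] F [-2.  -0.1  0.9] t 14.2167 w -0.1
t: 14.38
eef_pos: [600.3, 161.2, 78.8]
tcp_rot: [0.576, -3.073, 0.014]
force: [-70.3, -28.4, 45.1]
width: 0.1
turn [-0.006 -0.016  0.   ] shift cm [ 0.03 -0.01  0.08] pos [600.3 161.2  78.8] F [-70.3 -28.4  45.1] t 14.3833 w 0.1
```

The lever hit the hard end stop (force spike) at the predicted position. Holding one row for dwell, then backing off.

```bash
python3 -m handwheel '[[[0,0,0],[0.1,0,0],1],[[0,0,0],[0,0,0],1],[[0,0,0],[0,0,0],1]]'; python3 -m handwheel '[[[0,0,0],[0.4,0,0],1],[[0,0,0],[0.8,0,0],1],[[0,0,0],[1.5,0,0],1],[[0,0,0],[2,0,0],1],[[0,0,0],[2,0,0],1]]'; python3 -m handwheel '[[[0,0,0],[1.5,0,-2],1],[[0,0,0],[0,0,-4],1],[[0,0,0],[0,0,-4],1],[[0,0,0],[0,0,-3],1],[[0,0,0],[0,0,0],1]]'; python3 g.py 660 164 195 .37
```

```text
t: 14.63
eef_pos: [598.4, 160.6, 79.1]
tcp_rot: [0.574, -3.068, 0.015]
force: [-0.9, -0.2, -0.7]
width: 0.2
t: 15.05
eef_pos: [536.2, 136.8, 79.6]
tcp_rot: [0.575, -3.071, 0.014]
force: [-0.2, 0.1, 0.7]
width: 0.0
t: 15.47
eef_pos: [516.7, 131.2, 213.4]
tcp_rot: [0.573, -3.068, 0.012]
force: [-0.2, 0.2, 0.3]
width: 0.2
turn [-0.004 -0.022 -0.001] shift cm [-14.59  -2.11   1.53] pos [516.7 131.2 213.4] F [-0.2  0.2  0.3] t 15.4667 w 0.2
```

Inspect the lever from above, then the disc.

```bash
python3 -m handwheel '[[[0,-0.02,0],[-3.3,-0.5,0],1],[[0,0,0],[-3.3,-0.5,0],1],[[0,0,0],[-3.3,-0.5,0],1],[[0,0,0],[-3.3,-0.5,0],1],[[0,0,0],[0,0,0],1]]';  python3 -m handwheel '[[[0,0,0],[-2,0,0],1],[[0,0,0],[0,0,0],1],[[0,0,0],[0,0,0],1]]'; python3 w.py w11 lever_head
```

```text
t: 15.88
eef_pos: [650.5, 161.2, 217.5]
tcp_rot: [-0.575, 3.078, -0.007]
force: [-1.1, -0.3, -0.5]
width: -0.2
t: 16.13
eef_pos: [670.3, 168.7, 215.4]
tcp_rot: [-0.575, 3.08, -0.006]
force: [0.1, -0.2, 0.7]
width: -0.2
16.1333 [670.34650208 168.68791504 215.35797296] [-0.57529304  3.08014302 -0.00594345] [ 0.10304878 -0.16120829  0.65798292]
lever_head [([279.4, 130.8], 0.81)]
```

View pics/w11.png

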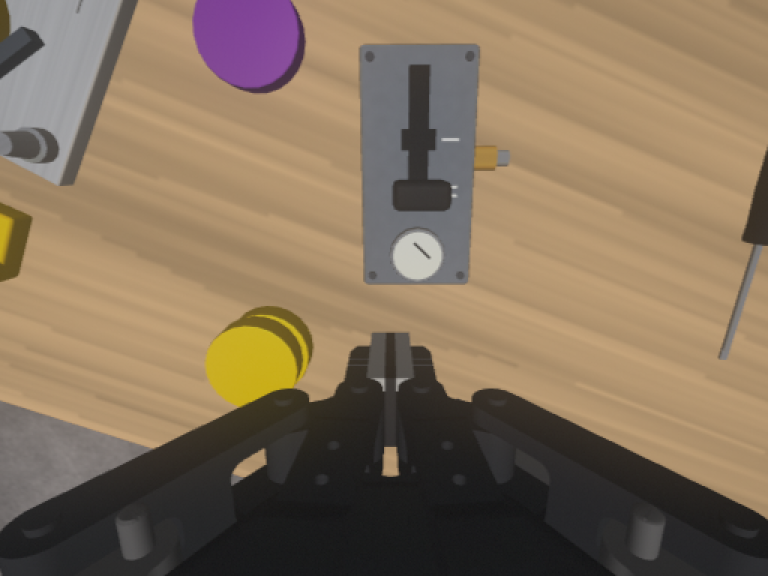

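```bash
python3 - <<'E'
from h import *
import pickle
s,c=pickle.load(open('w11.pkl','rb'))
u=lambda x,y:np.array([x,y])/1.5-.2
h=ray(c,u(422,194),100,s);n1=ray(c,u(418.5,139.5),50,s);g=ray(c,u(417,255),61,s);print(h,n1,g,"travel from off",35+(h-n1)[:2]@[.932,.362],"head to gauge",(g-h)[:2]@[.932,.362])
s,c=pickle.load(open('w9.pkl','rb'))
h0=ray(c,u(438,157),100,s);print("moved",(h-h0)[:2]@[.932,.362])
E
python3 f.py
```

```text
[616.11665385 167.19626787 100.        ] [584.68920471 155.30465684  50.        ] [658.66598683 183.66978089  61.        ] travel from off 68.59514578725192 head to gauge 45.61939005649488
moved 69.36581795530807
scene [ 5.85361e+02 -1.76153e+02 -1.35000e-01] [ 0.3 -0.6 -0.2 -0.9  0.6  0.8 -0.7  0.1]
top centroid 188.14670658682635 220.9011976047904
disc in plate 35.94955225425498 -2.8295339191053994 bbox [175 213  27  22 459]
side [ 5.86837e+02 -1.80648e+02 -1.74000e-01] [-0.4  0.6  0.3 -1.1 -2.1 -2.3  2.   1.7]
top centroid 310.18506493506493 222.12662337662337
disc in plate 33.55735912990504 2.917546931208721 bbox [296 215  29  22 481]
```

View pics/s4.png

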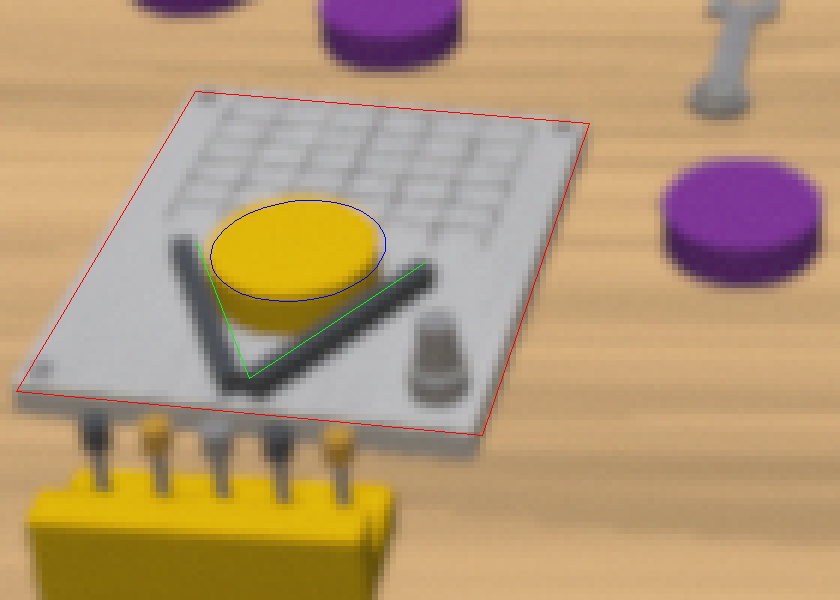

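```bash
python3 -c "
from station import arm,state
print(state()['force'],state()['t']); print(arm.job_done())"
```

```text
[-0.10169521 -0.26701674  0.24463412] 16.3333
the job is handed in; nothing more can be done
None
```

The disc is seated against both rails and the lever is at its second stop. I handed the job in at about 16 s; it reports no verdict.

- **Disc:** I pushed it along the plate with half-open fingers, then again with shut fingers so it could centre itself in the V. It stopped firmly (35 N). A wrist view from beyond the V shows it touching both rails at plate (35.5, −0.4) mm; the seat is at (36, 0).
- **Lever:** I then pushed it through the first detent to the hard end stop. The stop gave a force spike of 75 N along the lever's axis, about 88 N in all, under the 120 N limit. After I backed off, it measures about 68.6–69.4 mm of its 70 mm travel.
- **Last checks:** The disc was still in place when I handed in, with its position in the scene camera unchanged since before the lever push. The arm was clear, reading about 0 N. I saw no bystander shift in the pictures, but I didn't measure them.
- **Checks that disagreed:** The rough scene- and side-camera fits put the disc 3 to 4 mm off its seat, to opposite sides. Their plate corners were picked by hand from coarse pictures, so I relied on the closer wrist view.

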